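# Find the tin that still has the mounting plates

### The job

Four closed, look-alike metal parts tins stand in the wooden stock tray; three are empty and one still holds the steel mounting plates for the butterfly stands. Find the loaded one by its weight, stand it gently in the empty bay of the kit tray that has the wooden base boards, and leave the three empty tins standing in the stock tray. Keep the tins upright, do not drop them, and leave the wooden butterfly, the stain can and the foam brush where they are.

Things in the scene. Friction and masses are not known exactly. Their poses are not given: they have to be found in the camera images.
- tin_1_center (a point): Parts tin at the left (+y) end of the row of four. All four are alike: closed slip-lid tins of bare tinplate, 105 mm long (own x), 50 mm wide (own y), 60 mm high, flat-sided. The point is the tin's centre, 30 mm above its underside; z up. They stand side by side in the stock tray, about 44 mm apart (at least 33), their x along the tray's x within 0.05 rad.
- tin_2_center (a point): Second tin of the row from the left, same look, size and axes as tin_1. An empty tin weighs 0.10 to 0.16 kg (1.0 to 1.6 N), the loaded one 0.36 to 0.64 kg (3.5 to 6.3 N); any of the four may be the loaded one, it changes from start to start.
- tin_3_center (a point): Third tin of the row from the left, same look, size, weights and axes as tin_1 and tin_2. The load is a loose stack of steel plates that can slide some mm inside the tin. The walls stand a firm grip (30 to 60 N) across the 50 mm width.
- tin_4_center (a point): Tin at the right (-y) end of the row, same look, size, weights and axes as the others.
- stock_tray_floor (a point): Low open plywood tray, fixed to the table, outside 166 mm (its x) by 372 mm (its y), walls 8 mm thick, rim 20 mm above the table. The point is the centre of its inner floor, 8 mm above the table. The row of tins runs along its y.
- kit_bay (a point): Kit tray, low plywood tray fixed left or right of the stock tray. Its front bay, empty, takes the tin lengthwise along x: 150 (x) by 110 mm (y) inside, walls 8 mm, rim 20 mm above the table. Behind it (+x) a second bay holds three stacked pale base boards, 88 to 162 mm from the point, top 51 mm above the table. The point is the centre of the front bay's inner floor, 8 mm above the table.
- butterfly_mid (a point): Wooden butterfly stand, loose, bystander: pale pine, base board 140 mm (own x) by 55 mm, wings 160 mm wide along own x, 16 mm thick, 136 mm tall in all. The point is on its centre line 70 mm above the table. It stands on the other side of the stock tray from the kit tray.
- stain_can_mid (a point): Closed round can of wood stain, loose, bystander: 89 mm in diameter, 100 mm high, beyond the stock tray. The point is on its axis 49 mm above the table.
- foam_brush_mid (a point): Foam brush lying on the table, loose, bystander: 160 mm long, black foam head 46 mm wide and 18 mm thick, thin wooden handle towards its -x. Beyond the stock tray. The point is the middle of the head, 9 mm above the table.
There are look-alikes about, which are no part of the job. Leave any blue look-alike of the part that bears tin_4_center alone. What is shaped like the part that bears tin_1_center but red is not meant.

How it is judged:
By the outcome, as a careful person would: the job done as asked, in the order asked, and still so for the second after the job is handed in, with the robot touching nothing.
It also fails if it takes over 72 s, if anything falls off the work surface, if the arm or the gripper's body presses on something with over 40 N, if the wrist force passes 120 N, or if a joint passes its speed limit or range.

### The arm

A 6-joint arm with a two-finger parallel gripper is mounted at the origin on the work surface. World frame = base frame: x ahead of the robot, y to its left, z up, the work surface at z = 0. Lengths are in m, angles in degrees, forces in N, time in s.
With the tool pointing down it reaches from about 0.35 to 0.875 m from the base axis. Payload 15.5 kg.
Tool frame: the origin (TCP) lies at the very end of the fingers, on their centre line; the grasp point (between the pads) lies 19 mm behind it (bot.pinch_z is the distance from the TCP to the grasp point, in m); y points along the fingers, x is the direction in which the jaws open and shut, and the axes are right-handed (so a half turn about y gives the same grasp; the last joint's range is limited). The gripper opens to 85 mm and grips with 20 to 120 N. Pads are 22 mm wide; open, the fingers measure 114 mm over their backs; the gripper's body (76 mm by 85 mm) begins 54 mm behind the grasp point. The pads swing forward as they close: fully open they stand 13 mm farther back than shut.
Start: joints at [-70.445, 28.281, 77.091, -0, 74.628, -5.472], TCP at [0.264, -0.566, 0.231] pointing down, gripper open.
Joint ranges: [-166.48, 166.48], [-47.26, 123.95], [12.59, 153.08], [-70.14, 250.14], [6.76, 159.57], [-176.63, 176.63]. Speed limits (degrees/s): [108.29, 108.29, 147.25, 172.46, 172.46, 172.46].

### API

Orientations are given as a 3x3 rotation matrix whose columns are the frame's x, y, z axes.
In Python, from workcell import bot gives the robot as it stands.
- The arm moves only by the tool apply_moves, never from a script. Its argument "moves" is text: rows parted by semicolons, each of 5 numbers parted by spaces: the finger opening in mm, from 0 to 85.4, then the shift along the tool's x, y, z in mm, then the turn about the tool's y in rad. In form: hand dx dy dz twist; .... A call has 1 to 10 rows; each row is the pose to reach, as a shift and turn from the pose commanded when the call began, along the tool's axes at that moment; what a row does not reach only later rows make up. A row lasts 1/8 s, in which the tool goes at most 62.5 mm and 10.7 degrees, less where a joint would pass 70% of its speed; a pose out of reach is approached as far as the arm can. A call with a gripper value outside its range is refused whole. The fingers move at their own pace and stop on an object; the grip force is fixed at half the most. Time passes only in rows, so rows that repeat a pose let the fingers close. It gives the time, the measured TCP pose, the force and the opening at its end, in the units of the state.
- bot.read_state(): the state, without advancing time (a new reading comes with each control period).
- bot.camera(name): name is "side" or "top"; returns (picture, depth): 400x640x3 uint8, red, green, blue; 400x640 float32, m along the optical axis (not along the pixel's ray), 0 where there is no reading.
- bot.camera_info(name): a dict with "camera_matrix" (3x3 intrinsics, pixels), "rvec" (rotation vector, rad) and "tvec" (3), from world to camera coordinates, as OpenCV has them. Camera axes: x right, y down, z forward; pixel columns grow to the right and rows downward; lengths in m; the calibration is good to about 2 mm. A picture is of the moment at which its call begins. camera_info takes no time and is no camera call.
- bot.finish_job(): hands the job in, once; it reports no verdict.
The state is a dict: "t": time; "joint_positions": joint angles; "joint_velocities": joint speeds; "effort": joint torques, N m; "eef_pos": TCP position; "ee_rot": TCP orientation; "force": force on the tool from outside, world axes, zero at the start; "torque": the same for the moment, N m; "grip_width": finger opening in m.
Only numpy, scipy, OpenCV 4.12 (cv2) and the standard library are available. Lean on these libraries where they do the work, as an engineer would, in place of code of your own. Each camera call takes 0.05 s, during which the arm holds its last target.

## Working session

There is one attempt and no reset: what is moved stays moved. The work goes in short steps, Python scripts to look and compute and a tool call to move; the robot and the scene stay as the last step left them, time stands still between calls to the robot, and variables do not carry over. Pictures are saved under pics/ and viewed, and the job is handed in when it is done.

Besides the shell and the picture viewer there is one more tool, called after "Emit:" by a JSON object that holds its "api" and its "payload". apply_moves: Moves the arm, as the interface text tells. Its arguments: {"type":"object","properties":{"moves":{"type":"string"}},"required":["moves"]}

```bash
mkdir -p pics; ls; cat > h.py <<'E'
from workcell import bot
import numpy as np, cv2
def cam(n):
    i=bot.camera_info(n);K=np.array(i["camera_matrix"]);R=cv2.Rodrigues(np.array(i["rvec"],float))[0];t=np.array(i["tvec"],float).ravel()
    return K,R,t
def pts(depth,n):
    K,R,t=cam(n);v,u=np.mgrid[:depth.shape[0],:depth.shape[1]]
    c=np.stack([(u-K[0,2])/K[0,0]*depth,(v-K[1,2])/K[1,1]*depth,depth],-1)
    return (c-t)@R
E
python3 - <<'E'
from h import *
for n in("side","top"):
    p,d=bot.camera(n); cv2.imwrite(f"pics/{n}0.png",p[:,:,::-1]); np.savez(f"{n}0.npz",p=p,d=d)
    K,R,t=cam(n);print(n,K[0,0],-R.T@t,(d>0).mean())
s=bot.read_state();print(s)
E
```

```text
pics
side 494.4983392301494 [ 0.29633023 -0.70631565  0.94548121] 0.99580078125
top 385.6341037317406 [0.36642114 0.00623958 1.00586021] 0.9960234375
{'t': 0.1, 'joint_positions': array([-7.04455555e+01,  2.83111433e+01,  7.71233992e+01, -1.57569153e-03,
        7.46281643e+01, -5.47074232e+00]), 'joint_velocities': array([ 0.04935097, -0.08473982, -0.10532924, -0.04524081,  0.03082249,
       -0.05647018]), 'effort': array([ 1.91630192e-03, -8.83591962e+01, -3.84561896e+01, -3.74958627e-04,
        5.13679697e-03, -5.84866513e-06]), 'eef_pos': array([ 0.26428219, -0.5660201 ,  0.23076292]), 'ee_rot': array([[ 4.23023033e-01, -3.91300060e-04,  9.06118845e-01],
       [-9.06118271e-01,  1.02244312e-03,  4.23023206e-01],
       [-1.09198398e-03, -9.99999401e-01,  7.79528558e-05]]), 'force': array([-0.2286567 , -0.70394443,  1.05420278]), 'torque': array([ 0.0582325 , -0.01217251, -0.04010392]), 'grip_width': 0.08558231397290464}
```

```bash
ls pics
```

```text
side0.png
top0.png
```

View pics/top0.png

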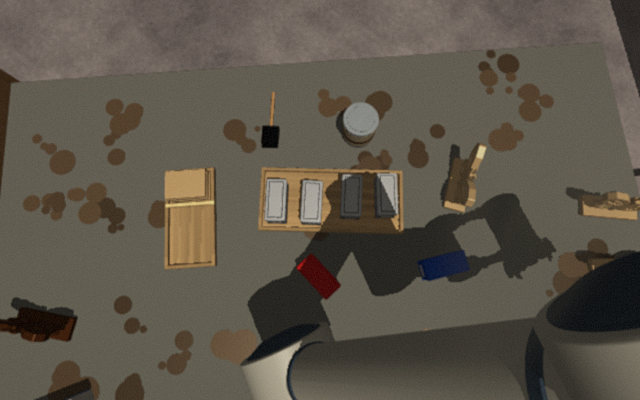

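View pics/side0.png

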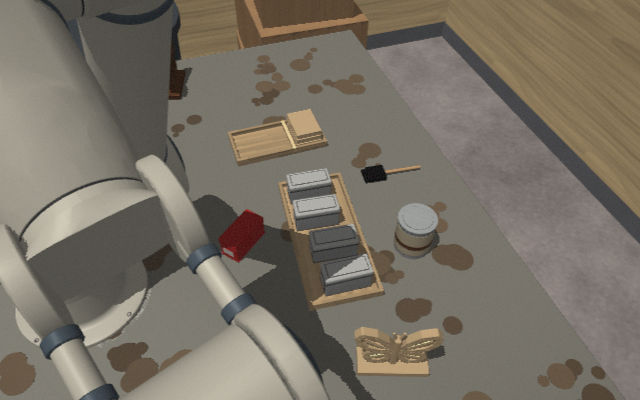

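The top view (up = +x, left = +y) shows the tray with four tins at about (276,200), (311,201), (351,195), (387,195). The kit tray's empty bay is at about (190,237). The red and blue look-alikes lie in front of the stock tray. I'll measure next.

```bash
cat > meas.py <<'E'
from h import *
def tops(p,d,n,zlo=.056,zhi=.080):
    P=pts(d,n); 
    m=((P[...,2]>zlo)&(P[...,2]<zhi)&(d>0)).astype(np.uint8)
    m=cv2.morphologyEx(m,cv2.MORPH_OPEN,np.ones((3,3)))
    k,l,st,c=cv2.connectedComponentsWithStats(m,connectivity=4)
    for i in range(1,k):
        if 150<st[i,4]<8000:
            q=P[l==i]; z=np.median(q[:,2])
            r=cv2.minAreaRect((q[:,:2]*1000).astype(np.float32))
            print(n,"px",c[i].round(),"n",st[i,4],"rect",np.round(r[0],1),np.round(r[1],1),round(r[2],1),"mean",(q.mean(0)*1000).round(1))
E
python3 - <<'E'
from meas import *
for n in("top","side"):
    f=np.load(n+"0.npz");tops(f["p"],f["d"],n)
    P=pts(f["d"],n)
    # levels
    if n=="top":
        for (u,v) in [(190,237),(187,185),(190,203),(167,237),(213,237),(190,266),(295,200),(331,200),(367,200),(262,200),(401,200),(330,171),(330,230),(276,200),(387,195),(317,277),(445,265)]:
            print(u,v,(P[v,u]*1000).round(1))
        m=((P[...,2]>.014)&(P[...,2]<.026)).astype(np.uint8)
        cv2.imwrite("pics/rim.png",m*255)
E
```

```text
top px [387. 194.] n 874 rect [ 550.  -165.2] [ 52.2 105.7] 85.6 mean [ 548.9 -163.9   69. ]
top px [351. 195.] n 872 rect [554.  -76.2] [ 51.5 106.6] 82.5 mean [552.3 -75.8  69.2]
top px [276. 199.] n 878 rect [557.6 112.8] [ 51.7 107.1] 84.2 mean [555.4 112.1  69.3]
top px [311. 201.] n 883 rect [546.7  24.2] [ 51.6 106.9] 82.7 mean [544.9  24.1  69.3]
top px [446. 265.] n 921 rect [ 365.6 -289. ] [ 51.5 106.6] 9.7 mean [ 365.3 -288.2   61.1]
top px [318. 276.] n 942 rect [363.9  20.8] [104.8  51.2] 39.3 mean [363.6  20.7  61.5]
190 237 [486.3 344.1   7.6]
187 185 [613.9 336.4  50.3]
190 203 [573.9 340.7  16. ]
167 237 [489.2 397.7  21.6]
213 237 [480.2 281.4  20.5]
190 266 [411.9 339.6  22.4]
295 200 [562.   68.    8.7]
331 200 [554.8 -26.5   7.8]
367 200 [ 547.4 -121.     8.3]
262 200 [566.1 152.5  22.1]
401 200 [ 538.  -207.4   22.1]
330 171 [629.8 -29.7  22.6]
330 230 [474.7 -17.2  20.5]
276 200 [553.1 110.6  72.9]
387 195 [ 544.6 -163.6   71.3]
317 277 [360.4  23.9  61.7]
445 265 [ 364.4 -285.7   61.4]
side px [309. 179.] n 720 rect [556.1 110. ] [ 54.6 106.5] 84.6 mean [554.6 106.2  66.2]
side px [316. 206.] n 824 rect [545.4  21.5] [ 53.6 106.5] 82.8 mean [543.9  17.7  66.3]
side px [240. 228.] n 728 rect [362.2  17.9] [106.   51.2] 38.4 mean [359.7  15.5  59.5]
side px [334. 237.] n 935 rect [552.9 -78.7] [ 54.  106.6] 82.9 mean [551.7 -81.9  66.5]
side px [414. 238.] n 234 rect [ 720.  -140.9] [29.6 80.9] 53.4 mean [ 717.7 -145.4   67.9]
side px [346. 268.] n 1078 rect [ 549.3 -167.4] [ 53.5 106.6] 84.6 mean [ 547.2 -170.7   66.6]
side px [ 94. 298.] n 438 rect [ 44.4 -65.7] [110.3  23.7] 35.6 mean [ 41.3 -71.5  68.1]
side px [379. 351.] n 160 rect [ 539.  -363.4] [ 7.1 52.6] 69.9 mean [ 537.8 -364.8   68.4]
side px [411. 351.] n 171 rect [ 592.6 -384. ] [ 7.2 59.6] 70.2 mean [ 593.2 -385.7   69. ]
```

View pics/rim.png

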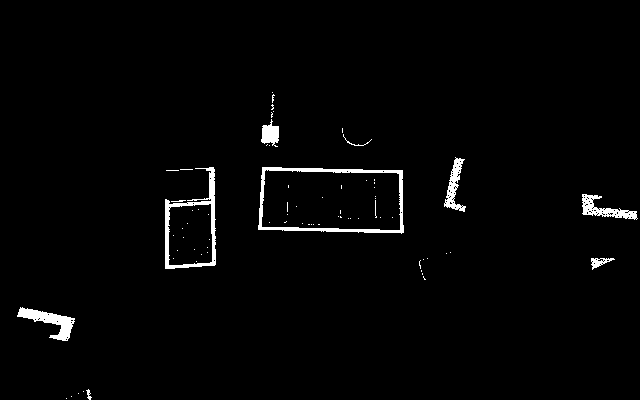

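```bash
python3 - <<'E'
from meas import *
for n in("top","side"):
    f=np.load(n+"0.npz");P=pts(f["d"],n)
    m=((P[...,2]>.015)&(P[...,2]<.028)&(P[...,0]>.38)&(P[...,0]<.72)&(P[...,1]>.24)&(P[...,1]<.43)).astype(np.uint8)
    q=P[(m>0)&(P[...,0]<.595)][:,:2]*1000
    r=cv2.minAreaRect(q.astype(np.float32));print(n,"kit front outer",r)
    m=((P[...,2]>.004)&(P[...,2]<.012)&(P[...,0]>.40)&(P[...,0]<.59)&(P[...,1]>.27)&(P[...,1]<.41)).astype(np.uint8)
    m=cv2.morphologyEx(m,cv2.MORPH_OPEN,np.ones((3,3)))
    k,l,st,c=cv2.connectedComponentsWithStats(m,connectivity=4)
    i=1+st[1:,4].argmax();print("floor",st[i],cv2.minAreaRect((P[l==i][:,:2]*1000).astype(np.float32)))
R=np.array(bot.read_state()["ee_rot"]);p=np.array(bot.read_state()["eef_pos"])*1000
for tgt in([550,-166,231],):print(R.T@(np.array(tgt)-p))
E
```

```text
top kit front outer ((502.29669189453125, 340.6168212890625), (184.979736328125, 127.08026123046875), 0.165708526968956)
floor [ 169  205   43   60 2139] ((493.81036376953125, 342.8780212402344), (107.49419403076172, 149.64773559570312), 89.7767562866211)
side kit front outer ((501.65960693359375, 338.0824890136719), (186.0396728515625, 132.69444274902344), 0.21832925081253052)
floor [234 125  50  32 772] ((487.1048278808594, 348.40380859375), (105.13618469238281, 138.6009521484375), 85.99217987060547)
[-2.41600566e+02  6.01128378e-02  4.28112094e+02]
```

Emit:
{"api": "apply_moves", "payload": {"moves": "68 -24 0 43 0.05;68 -54 0 96 0.11;68 -84 0 149 0.18;68 -114 0 202 0.25;68 -144 0 255 0.32;68 -174 0 308 0.39;68 -204 0 361 0.46;68 -230 0 407 0.52;68 -242 0 428 0.52;68 -242 0 428 0.52"}}

```text
t: 1.35
eef_pos: [0.5504, -0.1645, 0.2309]
ee_rot: [[-0.081, -0.0, 0.997], [-0.997, 0.0, -0.081], [-0.0, -1.0, -0.0]]
force: [-0.1, 0.0, -0.4]
grip_width: 0.0683
```

Emit:
{"api": "apply_moves", "payload": {"moves": "68 2 40 0 0;68 2 90 0 0;68 2 135 0 0;68 2 170 0 0;68 2 195 0 0;68 2 209 0 0;68 2 209 0 0;68 2 209 0 0"}}

```text
t: 2.35
eef_pos: [0.5501, -0.1684, 0.0232]
ee_rot: [[-0.083, 0.001, 0.997], [-0.997, -0.001, -0.083], [0.0, -1.0, 0.001]]
force: [0.3, 0.1, -0.0]
grip_width: 0.0677
```

```bash
cat > w.py <<'E'
from h import *
import sys
F=[];E=[]
for _ in range(int(sys.argv[1])):
    bot.camera("top"); s=bot.read_state();F.append(s["force"]);E.append(s["effort"])
F=np.array(F);print("t",s["t"],"F",F.mean(0).round(2),F.std(0).round(2),"eff",np.mean(E,0).round(2)[1:3],"pos",s["eef_pos"].round(4),"w",s["grip_width"].round(4),"tq",np.round(s["torque"],2))
E
python3 w.py 2
python3 - <<'E'
from h import *
for n in("side","top"):
    p,d=bot.camera(n); cv2.imwrite(f"pics/{n}1.png",p[:,:,::-1])
E
```

```text
Traceback (most recent call last):
  File "w.py", line 6, in <module>
    F=np.array(F);print("t",s["t"],"F",F.mean(0).round(2),F.std(0).round(2),"eff",np.mean(E,0).round(2)[1:3],"pos",s["eef_pos"].round(4),"w",s["grip_width"].round(4),"tq",np.round(s["torque"],2))
                                                                                                                                             ^^^^^^^^^^^^^^^^^^^^^
AttributeError: 'float' object has no attribute 'round'
```

View pics/side1.png

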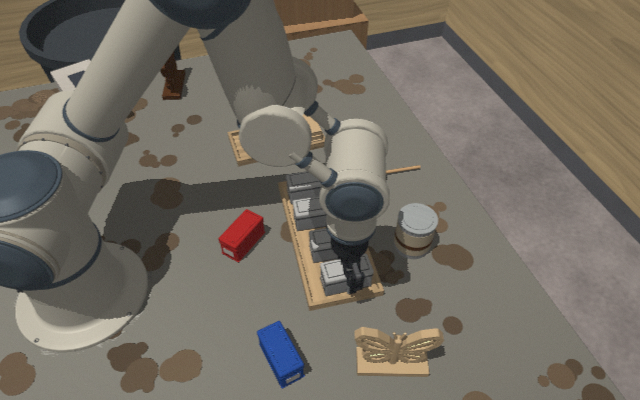

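The gripper straddles tin 4 at about (350,270). Now I'll close it, wait and lift.

```bash
sed -i 's/s\["grip_width"\].round(4)/round(float(s["grip_width"]),4)/' w.py; python3 w.py 2
```

```text
t 2.65 F [-0.21  0.12  0.15] [0.29 0.34 0.06] eff [-88.95 -21.32] pos [ 0.5499 -0.168   0.0228] w 0.068 tq [-0.   -0.01 -0.03]
```

Emit:
{"api": "apply_moves", "payload": {"moves": "40 0 0 0 0;40 0 0 0 0;40 0 0 0 0;40 0 0 0 0;40 0 0 0 0"}}

```text
t: 3.28
eef_pos: [0.5498, -0.1679, 0.0227]
ee_rot: [[-0.083, 0.0, 0.997], [-0.997, -0.0, -0.083], [0.0, -1.0, 0.0]]
force: [-1.1, 1.7, 7.2]
grip_width: 0.0494
```

Emit:
{"api": "apply_moves", "payload": {"moves": "40 0 -3 0 0;40 0 -8 0 0;40 0 -14 0 0;40 0 -20 0 0;40 0 -25 0 0;40 0 -25 0 0;40 0 -25 0 0;40 0 -25 0 0"}}

```text
t: 4.28
eef_pos: [0.5495, -0.1679, 0.0471]
ee_rot: [[-0.083, -0.0, 0.997], [-0.997, 0.0, -0.083], [-0.0, -1.0, -0.0]]
force: [-0.5, 0.2, -5.2]
grip_width: 0.0498
```

```bash
python3 w.py 6
```

```text
t 4.575 F [ 0.01  0.02 -4.35] [0.42 0.44 0.14] eff [-90.31 -24.2 ] pos [ 0.5496 -0.168   0.0472] w 0.0494 tq [-0.01 -0.03 -0.05]
```

Tin 4 weighs about 4.4 N, so it's the loaded one. I'll lift it clear and carry it.

Emit:
{"api": "apply_moves", "payload": {"moves": "40 0 -10 0 0;40 0 -28 0 0;40 0 -48 0 0;40 -3 -66 -1 0;40 -12 -80 -2 0;40 -30 -88 -6 0;40 -55 -90 -11 0;40 -85 -90 -17 0;40 -120 -90 -24 0;40 -157 -90 -31 0"}}

```text
t: 5.82
eef_pos: [0.5309, -0.0068, 0.1371]
ee_rot: [[-0.083, -0.001, 0.997], [-0.997, 0.0, -0.083], [-0.0, -1.0, -0.001]]
force: [0.4, 0.5, -4.7]
grip_width: 0.0496
```

Emit:
{"api": "apply_moves", "payload": {"moves": "40 -38 0 -8 0;40 -76 0 -15 -0.01;40 -114 0 -23 -0.02;40 -152 0 -30 -0.03;40 -190 0 -38 -0.045;40 -228 0 -45 -0.055;40 -263 0 -52 -0.065;40 -293 0 -58 -0.075;40 -317 0 -63 -0.08;40 -332 0 -66 -0.083"}}

```text
t: 7.08
eef_pos: [0.4923, 0.3289, 0.137]
ee_rot: [[0.001, -0.001, 1.0], [-1.0, -0.0, 0.001], [0.0, -1.0, -0.001]]
force: [0.2, 0.2, -4.9]
grip_width: 0.0495
```

Emit:
{"api": "apply_moves", "payload": {"moves": "40 -6 0 0 0;40 -10 0 1 0;40 -10 0 1 0;40 -10 0 1 0"}}

```text
t: 7.58
eef_pos: [0.4948, 0.3368, 0.1373]
ee_rot: [[-0.001, -0.0, 1.0], [-1.0, -0.0, -0.001], [0.0, -1.0, -0.0]]
force: [0.4, -0.5, -5.2]
grip_width: 0.0493
```

```bash
python3 w.py 3; python3 - <<'E'
from h import *
for n in("side","top"):
    p,d=bot.camera(n); cv2.imwrite(f"pics/{n}2.png",p[:,:,::-1]); np.savez(n+"2.npz",p=p,d=d)
    from meas import tops
    tops(p,d,n)
E
```

```text
t 7.725 F [ 0.28 -0.5  -4.16] [0.2  0.23 0.57] eff [-89.99 -32.83] pos [0.4947 0.337  0.1373] w 0.0496 tq [-0.02 -0.01  0.02]
side px [92. 73.] n 243 rect [ 76.4 723.5] [ 44.2 165.3] 17.6 mean [ 77.4 724.5  77.6]
side px [64. 73.] n 159 rect [ -3.8 753.3] [72.9 56.2] 31.8 mean [ -2.7 753.3  77.5]
side px [ 95. 106.] n 419 rect [ 76.6 572.2] [ 58.7 131.1] 89.2 mean [ 76.3 567.3  70.4]
side px [309. 179.] n 718 rect [556.  110.4] [ 56.1 106.1] 84.4 mean [554.5 105.8  66.2]
side px [316. 206.] n 816 rect [545.6  22. ] [ 54.9 106.9] 82.7 mean [543.8  18.   66.4]
side px [240. 228.] n 693 rect [361.9  18.3] [104.7  51.1] 38.7 mean [359.8  17.   59.6]
side px [334. 237.] n 946 rect [552.9 -78.8] [ 53.7 106.9] 82.6 mean [551.1 -82.2  66.5]
side px [413. 238.] n 231 rect [ 722.7 -140.5] [33.3 83.1] 56.6 mean [ 717.5 -145.1   67.4]
side px [ 85. 299.] n 738 rect [ 18.8 -51.9] [173.8  73.6] 20.7 mean [ 24.4 -67.3  67.9]
side px [280. 348.] n 1250 rect [ 364.4 -291.2] [ 50.9 105.7] 9.1 mean [ 363.9 -293.3   59.7]
side px [395. 351.] n 327 rect [ 566.6 -374.3] [  9.3 111.5] 67.5 mean [ 565.7 -375.4   69.2]
top px [351. 195.] n 873 rect [554.3 -76.2] [ 51.5 107. ] 82.6 mean [552.4 -75.7  69.3]
top px [276. 199.] n 884 rect [557.1 112.8] [ 51.6 106.6] 84.1 mean [555.7 112.1  69.3]
top px [311. 201.] n 883 rect [546.5  24.1] [ 51.5 106.5] 82.7 mean [545.   24.1  69.3]
top px [446. 265.] n 912 rect [ 365.5 -289.2] [ 51.3 107.1] 10.0 mean [ 365.2 -288.5   61.2]
top px [318. 276.] n 944 rect [363.9  20.8] [104.9  51.4] 39.0 mean [363.4  20.6  61.4]
```

View pics/side2.png

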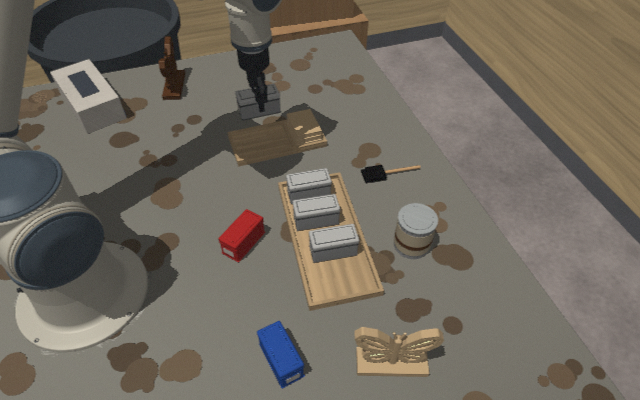

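View pics/top2.png

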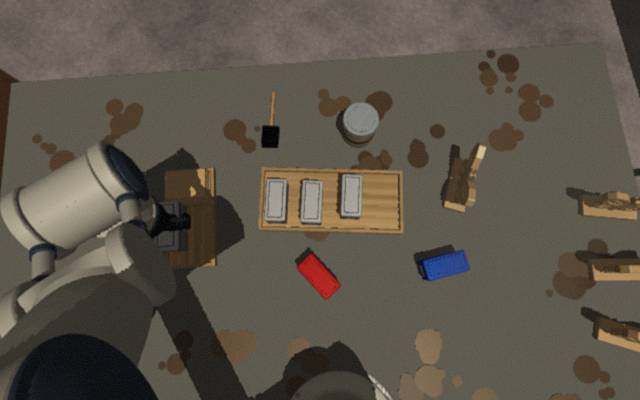

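The tin hangs level over the bay (side view about (258,102)) and the others are undisturbed. I'll lower it, slowly at the end.

Emit:
{"api": "apply_moves", "payload": {"moves": "40 -1 12 0 0;40 -3 32 -1 0;40 -3 54 -1 0;40 -3 74 -1 0;40 -3 90 -1 0;40 -3 100 -1 0;40 -3 106 -1 0;40 -3 109 -1 0;40 -3 110 -1 0;40 -3 110 -1 0"}}

```text
t: 9.07
eef_pos: [0.4938, 0.3405, 0.0276]
ee_rot: [[-0.0, 0.0, 1.0], [-1.0, 0.0, -0.0], [-0.0, -1.0, 0.0]]
force: [-0.6, -0.0, -4.9]
grip_width: 0.0497
```

Emit:
{"api": "apply_moves", "payload": {"moves": "40 0 1 0 0;40 0 1.5 0 0;40 0 2 0 0;40 0 2.5 0 0;40 0 3 0 0;40 0 3 0 0"}}

```text
t: 9.82
eef_pos: [0.4936, 0.3404, 0.0242]
ee_rot: [[-0.0, -0.0, 1.0], [-1.0, -0.0, -0.0], [0.0, -1.0, -0.0]]
force: [0.7, 0.5, -3.9]
grip_width: 0.0492
```

Emit:
{"api": "apply_moves", "payload": {"moves": "40 0 0.4 0 0;40 0 0.8 0 0;40 0 0.8 0 0;40 0 0.8 0 0"}}

```text
t: 10.32
eef_pos: [0.4937, 0.3404, 0.0235]
ee_rot: [[-0.0, 0.0, 1.0], [-1.0, 0.0, -0.0], [-0.0, -1.0, 0.0]]
force: [0.4, -0.6, -4.3]
grip_width: 0.0493
```

```bash
python3 w.py 2
```

```text
t 10.425 F [ 0.07 -0.73 -4.2 ] [0.17 0.36 0.09] eff [-94.92 -23.95] pos [0.4937 0.3404 0.0235] w 0.0493 tq [ 0.01 -0.03 -0.02]
```

Emit:
{"api": "apply_moves", "payload": {"moves": "40 0 0.5 0 0;40 0 0.8 0 0;40 0 0.8 0 0"}}

```text
t: 10.8
eef_pos: [0.4936, 0.3404, 0.0227]
ee_rot: [[-0.0, -0.0, 1.0], [-1.0, 0.0, -0.0], [-0.0, -1.0, -0.0]]
force: [0.0, -0.2, -3.0]
grip_width: 0.0494
```

Emit:
{"api": "apply_moves", "payload": {"moves": "40 0 0.3 0 0;40 0 0.5 0 0;40 0 0.5 0 0"}}

```text
t: 11.18
eef_pos: [0.4937, 0.3404, 0.0227]
ee_rot: [[-0.0, 0.0, 1.0], [-1.0, 0.0, -0.0], [-0.0, -1.0, 0.0]]
force: [-2.1, -2.1, 5.7]
grip_width: 0.0495
```

Contact made (force reversed to +5.7 N), so I'll release and withdraw.

Emit:
{"api": "apply_moves", "payload": {"moves": "52 0 0 0 0;54 0 0 0 0;58 0 0 0 0;62 0 0 0 0;68 0 0 0 0;68 0 0 0 0"}}

```text
t: 11.92
eef_pos: [0.4937, 0.3404, 0.0222]
ee_rot: [[-0.0, -0.0, 1.0], [-1.0, -0.0, -0.0], [0.0, -1.0, -0.0]]
force: [-0.1, 0.8, 0.6]
grip_width: 0.0682
```

```bash
python3 w.py 2
```

```text
t 12.025 F [-0.97 -0.    0.15] [0.09 0.01 0.82] eff [-92.3  -22.94] pos [0.4936 0.3404 0.0222] w 0.0678 tq [ 0.02 -0.05  0.05]
```

Emit:
{"api": "apply_moves", "payload": {"moves": "68 0 -5 0 0;68 0 -18 0 0;68 0 -40 0 0;68 0 -75 0 0;68 0 -115 0 0;68 0 -155 0 0;68 0 -185 0 0;68 0 -200 0 0;68 0 -200 0 0"}}

```text
t: 13.15
eef_pos: [0.4938, 0.3405, 0.223]
ee_rot: [[-0.0, 0.001, 1.0], [-1.0, 0.001, -0.0], [-0.001, -1.0, 0.001]]
force: [-0.0, -0.3, -0.5]
grip_width: 0.0679
```

```bash
python3 w.py 3; python3 - <<'E'
from h import *
from meas import tops
for n in("side","top"):
    p,d=bot.camera(n); cv2.imwrite(f"pics/{n}3.png",p[:,:,::-1])
    tops(p,d,n)
E
```

```text
t 13.3 F [-0.32 -0.45 -1.28] [0.27 0.26 0.8 ] eff [-86.8  -38.14] pos [0.4931 0.3401 0.2209] w 0.0679 tq [ 0.01  0.06 -0.02]
side px [ 97. 106.] n 421 rect [ 78.9 585.2] [120.   58.5] 16.7 mean [ 80.5 567.2  70.3]
side px [261. 128.] n 558 rect [493.5 336.5] [106.4  59. ] 0.3 mean [492.5 332.4  65.8]
side px [309. 179.] n 719 rect [556.1 109.5] [ 54.9 106.2] 84.1 mean [554.6 106.   66.1]
side px [316. 206.] n 817 rect [545.3  20.4] [ 55.2 106.5] 83.0 mean [543.8  17.8  66.5]
side px [241. 228.] n 714 rect [362.1  17.8] [105.3  51.5] 38.7 mean [361.1  15.7  59.5]
side px [334. 237.] n 938 rect [553.4 -78.3] [ 54.6 107.4] 82.1 mean [551.5 -82.2  66.4]
side px [413. 238.] n 228 rect [ 720.3 -141.2] [29.2 80.9] 54.7 mean [ 716.6 -145.    67.9]
side px [ 85. 299.] n 719 rect [ 18.6 -51.9] [173.9  73.7] 20.6 mean [ 24.7 -67.   68.1]
side px [280. 348.] n 1250 rect [ 364.4 -291.4] [ 51.2 105. ] 9.9 mean [ 364.4 -292.8   59.8]
side px [409. 351.] n 192 rect [ 589.3 -383.3] [ 7.6 67.7] 70.5 mean [ 589.2 -384.2   68.5]
top px [351. 195.] n 872 rect [554.2 -76.2] [ 51.6 107.1] 82.4 mean [552.2 -75.8  69.3]
top px [275. 199.] n 877 rect [557.9 112.7] [ 51.4 107. ] 84.2 mean [555.6 112.3  69.4]
top px [311. 201.] n 880 rect [546.6  24.2] [ 51.7 106.8] 82.7 mean [544.9  24.1  69.4]
top px [185. 233.] n 886 rect [494.5 340.4] [106.4  53.3] 0.1 mean [489.3 336.4  69.3]
top px [446. 265.] n 923 rect [ 365.6 -289.4] [ 51.4 106.8] 9.8 mean [ 365.4 -288.2   61.1]
top px [318. 276.] n 953 rect [363.9  20.8] [104.9  51.5] 39.0 mean [363.4  20.4  61.5]
```

View pics/side3.png

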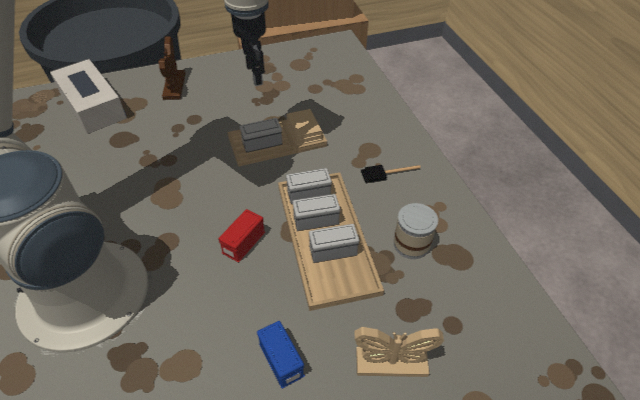

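The tin stands flat in the bay at side pixel (261,128), its top level with the others. The gripper is clear. I'll hand the job in.

```bash
python3 -c "
from workcell import bot
print(bot.finish_job())"
```

```text
the job is handed in; nothing more can be done
None
```

The loaded tin was tin 4, at the right end of the row. It now stands upright in the empty bay of the kit tray, and I handed the job in at about 13 s.

- **Weighing:** tin 4 read about 4.4 N when lifted, against about 0 N for the empty gripper. That is inside the loaded range and well above the empty one, so I never lifted the other three.
- **Placing:** after release, the top view puts the tin at (0.494, 0.340), within a few mm of the measured bay centre. It is square to the bay, and its top is level with the other tins.
- **The rest:** tins 1–3 measured unmoved in the stock tray, and so did the red and blue look-alikes. The butterfly, stain can and foam brush look unmoved in the last side picture, though I didn't measure them separately.

**Disagreements:**
- The two cameras differ by about 3–4 mm in y, a little more than the stated calibration error but far smaller than the bay's clearance.
- The last wrist reading with the gripper empty was −1.3 ± 0.8 N rather than zero. It was noisy and taken just after the upward move, when the pictures showed nothing in the gripper.

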